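Slide the full solder pot into the heater clamp

TASK

One of the three alike lidded solder pots is full and the other two are empty: find the full one by its weight, and slide it along the hot plate into the clamp, in from an open end past the sprung jaw, so that it sits home in the fixed vee with the jaw pressing on it, and let go. Never lift or tip a pot clear of the plate, leave the empty pots on their own ring marks, and do not disturb the other things on the bench.

Things in the scene. Friction and masses are not known exactly. Their poses are not given: they have to be found in the camera images.
- plate: dark steel preheating plate, 380 (its x) x 680 (its y) mm, 12 mm thick, fixed on the bench; origin centre of its underside, x pointing away from the robot, z up; flat top 12 mm above the origin. Three white ring marks, 84 mm across, lie at x = -125 mm, y = -140, 0 and +140 mm; the pots stand on them. The clamp stands on the back half
- pot_a: one of three lidded steel pots that look exactly alike: round body 64 mm across, 56 mm high; lid 61 mm across, top at 60 mm; lid knob up to 70 mm; a stub handle 14 mm wide at 47 to 53 mm height, reaching 55 mm out from the centre along the pot's own -x (about towards the robot). Origin: centre of underside, z up. Starts on a ring mark
- pot_b: looks exactly like pot_a. Of the three one is full (0.76 to 0.94 kg), two are empty (0.24 to 0.36 kg). Only the weight tells which: pushed steadily along the plate, the full pot drags with 3.6 N or more, an empty one with less than 2.6 N. The full pot's place among the marks changes from start to start
- pot_c: looks exactly like pot_a; same size, same origin
- seat (a point): point on the plate's top where the centre of a seated pot's underside lies. x points across the clamp from the fixed vee to the sprung jaw (roughly away from the robot), y along the passage through the clamp, open at both ends, z up. A pot slid along the passage with its centre at x = +7 to +10 mm cams the jaw back and clears the vee's lips; then it goes back to x = 0 into the vee
- clamp: the clamp, fixed on the plate, same origin and axes as seat. Fixed vee of slippery white plastic on the robot's side, x = -52 to about -25 mm (its two lips, y = +-20 mm), 38 mm high; its faces touch a seated pot 25 degrees either side of -x. Opposite it the sprung jaw, and behind that a grey block, x = 64 to 86 mm, y = +-28 mm, 40 mm high
- jaw (a joint): how far the sprung jaw is pushed back along seat's +x (m): 0 at rest, limit 0.022; 450 N/m, 3.6 N at 0. Slippery white plastic, 37 mm high; flat face 36 mm wide, at x = +27 mm at rest; a flank on either side slopes back at 35 degrees to y = +-42 mm. With a pot home in the vee it reads about 0.005 (6 N, which may not drag a full pot home)
- cleaner: bystander: black tip-cleaner tin with brass coil, 68 mm across, 45 mm high, at the right back of the plate; origin centre of underside
- reel: bystander: flanged solder reel standing on end, 64 mm across, 44 mm high, at the left of the plate; origin centre of underside
- tweezers_a: bystander: orange plastic tweezers lying at the left back of the plate, 125 mm long along its x, 30 mm wide, 10 mm high; origin near the middle, underside
- tweezers_b: bystander: a like pair of tweezers on the bench mat, left in front of the plate
- cell_holder: bystander: black three-bay cell holder, 78 x 130 x 20 mm, on the mat left of the plate; origin centre of underside
- board: bystander: green circuit board 85 x 60 mm, 11 mm high, on the mat left of the plate; origin centre of underside
- flux: bystander: amber flux bottle, 44 mm across, 100 mm high, on the mat right of the plate; origin centre of underside
- driver: bystander: screwdriver with black handle lying on the mat right of the plate, 200 mm long along its x; origin middle, underside

How it is judged:
By the outcome, as a careful person would: the job done as asked, in the order asked, and still so for the second after the job is handed in, with the robot touching nothing.
It also fails if it takes over 67 s, if anything falls off the work surface, if the arm or the gripper's body presses on something with over 40 N, if the wrist force passes 120 N, or if a joint passes its speed limit or range.

ROBOT

A 6-joint arm with a two-finger parallel gripper is mounted at the origin on the work surface. World frame = base frame: x ahead of the robot, y to its left, z up, the work surface at z = 0. Lengths are in m, angles in rad, forces in N, time in s.
With the tool pointing down it reaches from about 0.425 to 0.95 m from the base axis. Payload 3.5 kg.
Tool frame: the origin (TCP) lies midway between the tips of the shut fingers; the grasp point (between the pads) lies 19 mm behind it; z points along the fingers, y is the line along which they close (so a half turn about z gives the same grasp; the last joint's range is limited). The gripper opens to 85 mm and grips with 20 to 120 N. Pads are 22 mm wide; open, the fingers measure 114 mm over their backs; the gripper's body (76 mm by 85 mm) begins 54 mm behind the grasp point. The pads swing forward as they close: fully open they stand 13 mm farther back than shut.
Start: joints at [-1.418, 0.286, 1.577, -0, 1.279, -0.15], TCP at [0.201, -0.644, 0.231] pointing down, gripper open.
Joint ranges: [-2.77, 2.77], [-0.9, 2.22], [0.21, 2.48], [-1.53, 4.67], [0.24, 2.81], [-2.84, 2.84]. Speed limits (rad/s): [2.79, 2.79, 3.14, 3.14, 3.14, 3.14].

INTERFACE

Orientations are given as a unit quaternion [x, y, z, w].
In Python, from plant import * gives the robot as it stands.
- The arm moves only by the tool move_arm, never from a script. Its argument "moves" is a list of rows, each a list of 3 entries, a list of its own where there are three numbers: the opening, from 0 (shut) to 1 (fully open), then the shift along the tool's x, y, z in m, then the turn, a rotation vector about the tool's x, y, z in rad. A call has exactly 10 rows; each row shifts and turns the commanded pose from where the row before left it, along the tool's axes as they then stand; what a row does not reach is not made up. A row lasts 1/12 s, in which the tool goes at most 41.7 mm and 7.16 degrees, less where a joint would pass 70% of its speed; a pose out of reach is approached as far as the arm can. A call is refused whole if a number of a shift passes 0.0417 or a number of a turn 0.125, either way. A call with a gripper value outside its range is refused whole. The fingers move at their own pace and stop on an object; "grip_force" is the grip in N (left out, the last holds). Time passes only in rows, so rows that do not move let the fingers close, or fill a call up. It gives the time, the measured TCP pose, the force, the opening and the grip force at its end, in the units of the state.
- get_state(): the state, without advancing time (a new reading comes with each control period).
- read_camera(name): name is "scene" or "top" or "wrist"; returns the picture (384x512x3 uint8, red, green, blue); there is no depth.
- camera_params(name): a dict with "fx", "fy", "cx", "cy" (pixels), "rvec" (rotation vector, rad) and "tvec" (3), from world to camera coordinates, as OpenCV has them; the wrist camera has in their place "tool_from_camera" (4x4, takes a point from camera to tool coordinates, whose origin is the TCP and whose axes are the flange's). Camera axes: x right, y down, z forward; pixel columns grow to the right and rows downward; lengths in m; the calibration is good to about 2 mm. A picture is of the moment at which its call begins: read the wrist's pose just before it. camera_params takes no time and is no camera call.
- sign_off(): hands the job in; it is judged then, once.
The state is a dict: "time": time; "qpos": joint angles; "dq": joint speeds; "joint_efforts": joint torques, N m; "eef_pos": TCP position; "tcp_rot": TCP orientation; "contact_force": force on the tool from outside, world axes, zero at the start; "wrist_torque": the same for the moment, N m; "opening": opening from 0.0 (shut) to 1.0 (fully open); "finger_force": force on a finger pad.
Only numpy, scipy, OpenCV 4.12 (cv2) and the standard library are available. Lean on these libraries where they do the work, as an engineer would, in place of code of your own. Each camera call takes 0.05 s, during which the arm holds its last target. There are 200 camera calls.

## Working session

There is one attempt and no reset: what is moved stays moved. The work goes in short steps, Python scripts to look and compute and a tool call to move; the robot and the scene stay as the last step left them, time stands still between calls to the robot, and variables do not carry over. Pictures are saved under pics/ and viewed, at most 10 in all, crops included, and the job is handed in when it is done.

Besides the shell and the picture viewer there is one more tool, called after "Call:" as name(argument=value, ...), one argument or row to a line, values as JSON. move_arm: Moves the arm, as the interface text tells. Its arguments: {"type":"object","properties":{"moves":{"type":"array"},"grip_force":{"type":"number"}},"required":["moves"]}

```bash
mkdir -p pics; ls; python3 - <<'E'
from plant import *
import cv2
s=get_state();print(s)
for n in("scene","top"):
    cv2.imwrite(f"pics/{n}0.png",read_camera(n)[:,:,::-1]);print(n,camera_params(n))
print(camera_params("wrist"))
E
```

```text
pics
{'time': 0.0, 'qpos': array([-1.41800107e+00,  2.87199105e-01,  1.57817389e+00,  8.94420092e-06,
        1.27858521e+00, -1.49968905e-01]), 'dq': array([-0.00249059,  0.00077486,  0.00127631,  0.00198414, -0.00128892,
        0.0022295 ]), 'joint_efforts': array([ 7.76498528e-04, -4.05970538e+01, -2.92631614e+01, -1.76291819e-04,
        5.72155957e-03, -1.08995496e-05]), 'eef_pos': array([ 0.20120784, -0.64363087,  0.22992656]), 'tcp_rot': array([ 9.88563101e-01,  1.50803168e-01,  2.60951810e-06, -1.18278371e-03]), 'contact_force': array([-0.3262084 ,  0.18336327,  0.57416404]), 'wrist_torque': array([-0.01177773,  0.012693  , -0.03298439]), 'finger_force': 0.0, 'opening': 0.9994470580629797}
scene {'fx': 397.1394852623175, 'fy': 397.1394852623175, 'cx': 256.2175010778876, 'cy': 195.20378739168444, 'rvec': array([ 1.33193584,  2.3448677 , -0.80224755]), 'tvec': array([ 0.24909774, -0.33184043,  1.45519615])}
top {'fx': 398.7214772269838, 'fy': 398.7214772269838, 'cx': 259.5560934933382, 'cy': 194.8517644058605, 'rvec': array([ 2.17023866, -2.22482319,  0.06881489]), 'tvec': array([0.02645987, 0.51581113, 1.28832285])}
{'fx': 310.50738700985903, 'fy': 310.50738700985903, 'cx': 255.76184329817113, 'cy': 191.64543739206118, 'tool_from_camera': array([[-3.41045907e-04, -9.45030473e-01, -3.26982092e-01,
         8.46305067e-02],
       [ 9.99999942e-01, -3.27224872e-04, -9.72787586e-05,
         1.00888977e-03],
       [-1.50652820e-05, -3.26982106e-01,  9.45030530e-01,
        -1.42496746e-01],
       [ 0.00000000e+00,  0.00000000e+00,  0.00000000e+00,
         1.00000000e+00]])}
```

View pics/top0.png

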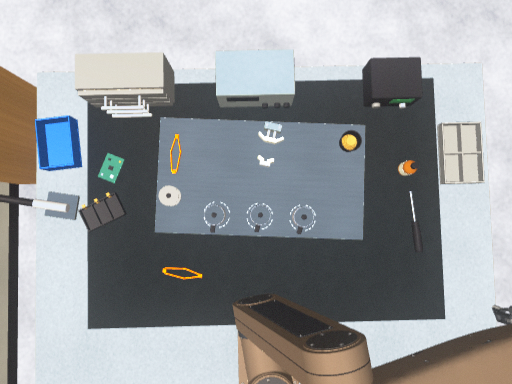

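View pics/scene0.png

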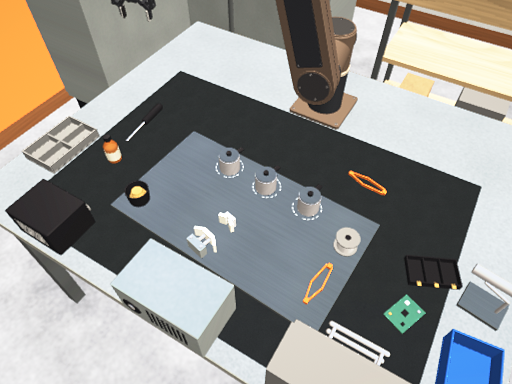

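The top view shows pots at about (217,215), (260,216) and (304,217). The vee is at (265,160), the jaw at (271,136) and the block at (273,127). The cleaner is at (349,142) and the reel at (170,196). The scene view agrees.

```bash
cat > h.py <<'E'
from plant import *
import cv2, numpy as np
from scipy.spatial.transform import Rotation as R
def cam(n,s=None):
    p=camera_params(n)
    if n=="wrist":
        T=np.eye(4);T[:3,:3]=R.from_quat(s["tcp_rot"]).as_matrix();T[:3,3]=s["eef_pos"]
        M=T@p["tool_from_camera"];return p,M[:3,:3],M[:3,3]
    r=cv2.Rodrigues(p["rvec"])[0];return p,r.T,-r.T@p["tvec"]
def ray(c,uv,z):
    p,r,o=c;uv=np.atleast_2d(np.asarray(uv,float))
    d=np.c_[(uv[:,0]-p["cx"])/p["fx"],(uv[:,1]-p["cy"])/p["fy"],np.ones(len(uv))]@r.T
    return (o+d*((z-o[2])/d[:,2])[:,None])[:,:2]
def proj(c,P):
    p,r,o=c;q=(np.atleast_2d(P)-o)@r
    return np.c_[q[:,0]/q[:,2]*p["fx"]+p["cx"],q[:,1]/q[:,2]*p["fy"]+p["cy"]]
E
python3 - <<'E'
from h import *
im=cv2.imread("pics/top0.png");c=cam("top")
hsv=cv2.cvtColor(im,cv2.COLOR_BGR2HSV)
print(hsv[200,330],hsv[180,200],hsv[260,300])
m=((hsv[...,2]>50)&(hsv[...,2]<130)&(hsv[...,0]>95)&(hsv[...,0]<125)).astype(np.uint8)*255
m=cv2.morphologyEx(m,cv2.MORPH_OPEN,np.ones((3,3)))
cs=cv2.findContours(m,0,2)[0];k=max(cs,key=cv2.contourArea);
b=cv2.boxPoints(cv2.minAreaRect(cv2.convexHull(k)));print("plate px",b.round(1));w=ray(c,b,.012);print(w.round(4),w.mean(0),np.linalg.norm(w[0]-w[1]),np.linalg.norm(w[1]-w[2]))
wm=((im.min(2)>165)).astype(np.uint8);wm[:118]=0;wm[242:]=0;wm[:,:150]=0;wm[:,372:]=0
n,l,st,ce=cv2.connectedComponentsWithStats(wm)
for i in range(1,n):
    if st[i,4]>15:print(st[i],ce[i].round(1),ray(c,ce[i],.05).round(4))
cv2.imwrite("pics/topc.png",cv2.resize(im[112:245,150:372],None,fx=3.5,fy=3.5,interpolation=2))
E
```

```text
[103  45 148] [103  48 155] [100  24  65]
plate px [[ 88. 205.]
 [ 88. 106.]
 [158. 106.]
 [158. 205.]]
[[0.4971 0.5729]
 [0.824  0.5724]
 [0.8187 0.3418]
 [0.4914 0.3455]] [0.6578118  0.45816204] 0.3269067393856976 0.2306255860250006
[258 122  26  22 290] [270.9 132.7] [[ 0.7128 -0.0274]]
[257 155  17  12 109] [264.6 160.7] [[ 0.623  -0.0047]]
[158 185  23  21 354] [169.3 195.5] [[0.5193 0.3   ]]
[204 203   7  10  19] [206.6 206.8] [[0.4805 0.1827]]
[309 206   7  13  20] [312.4 211.6] [[ 0.4569 -0.1523]]
[293 208   6  16  18] [294.7 214.9] [[ 0.448  -0.0959]]
```

View pics/topc.png

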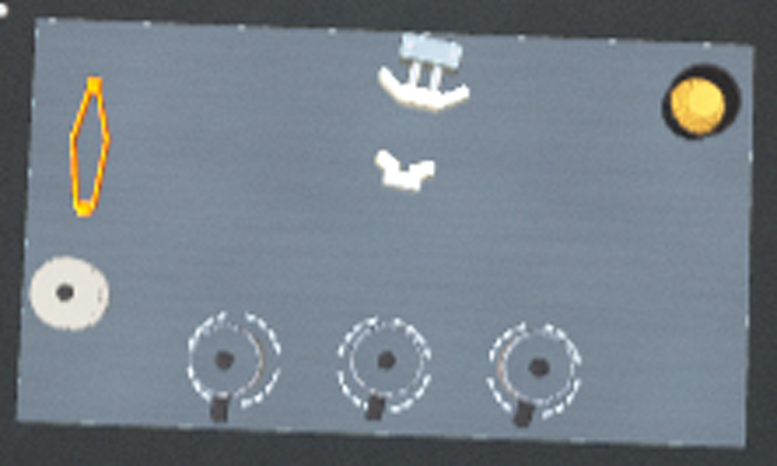

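The crop shows the plate corners at (35,20), (752,45), (745,444) and (17,420), and the knobs at (225,360), (387,361) and (539,367). The vee is near (405,172) and the block near (431,51).

```bash
python3 - <<'E'
from h import *
c=cam("top");f=lambda a:np.array(a,float)/3.5+[150,112]-.36
w=ray(c,f([(35,20),(752,45),(745,444),(17,420)]),.012);print(w.round(4),"centre",w.mean(0))
a=w[1]-w[0];print("plate yaw",np.degrees(np.arctan2(a[0],-a[1])))
print("knobs",ray(c,f([(225,360),(387,361),(539,367)]),.082).round(4))
print("hnd",ray(c,f([(219,420),(375,419),(523,425)]),.065).round(4))
print("lips",ray(c,f([(383,160),(429,168)]),.05).round(4),"veemid",ray(c,f([(403,188)]),.05))
print("jaw ends",ray(c,f([(382,70),(467,90)]),.049).round(4),"block",ray(c,f([(402,38),(461,42),(458,68),(402,58)]),.052).round(4))
print("cleaner",ray(c,f([(700,102)]),.057),"reel",ray(c,f([(68,293)]),.056))
E
```

```text
[[ 0.7806  0.3369]
 [ 0.741  -0.3394]
 [ 0.3658 -0.3181]
 [ 0.4052  0.3578]] centre [0.57313663 0.00928358]
plate yaw -3.3520033314885334
knobs [[ 0.4554  0.1565]
 [ 0.451   0.0138]
 [ 0.4423 -0.1202]]
hnd [[ 0.4023  0.1646]
 [ 0.3996  0.0256]
 [ 0.391  -0.1063]]
lips [[ 0.6342  0.0125]
 [ 0.6259 -0.0292]] veemid [[ 0.60811484 -0.00506431]]
jaw ends [[ 0.7174  0.0113]
 [ 0.697  -0.066 ]] block [[ 0.7459 -0.0077]
 [ 0.7409 -0.0616]
 [ 0.7169 -0.0581]
 [ 0.7274 -0.0072]]
cleaner [[ 0.67942343 -0.27733386]] reel [[0.51946663 0.29947358]]
```

Call:
move_arm(
  moves=[
    [1,[0.0297,-0.0245,0],[0,0,0]],
    [1,[0.0297,-0.0245,0],[0,0,0]],
    [1,[0.0297,-0.0245,0],[0,0,0]],
    [1,[0.0297,-0.0245,0],[0,0,0]],
    [1,[0.0297,-0.0245,0],[0,0,0]],
    [1,[0.0297,-0.0245,0],[0,0,0]],
    [1,[0.0297,-0.0245,0],[0,0,0]],
    [1,[0.0297,-0.0245,0],[0,0,0]],
    [1,[0.0297,-0.0245,0],[0,0,0]],
    [1,[0.0297,-0.0245,0],[0,0,0]],
  ],
  grip_force=40,
)

```text
time: 0.93
eef_pos: [0.4122, -0.3199, 0.2309]
tcp_rot: [0.989, 0.151, -0.0, -0.0]
contact_force: [1.3, -0.1, -0.3]
opening: 0.999
finger_force: 0.0
```

Call:
move_arm(
  moves=[
    [1,[0.022,-0.031,0],[0,0,0.052]],
    [1,[0.022,-0.031,0],[0,0,0.052]],
    [1,[0.022,-0.031,0],[0,0,0.052]],
    [1,[0.022,-0.031,0],[0,0,0.052]],
    [1,[0.022,-0.031,0],[0,0,0.052]],
    [1,[0.022,-0.031,0],[0,0,0.052]],
    [1,[0.022,-0.031,0],[0,0,0.052]],
    [1,[0.022,-0.031,0],[0,0,0.052]],
    [1,[0.022,-0.031,0],[0,0,0.052]],
    [1,[0.022,-0.031,0],[0,0,0.052]],
  ],
)

```text
time: 1.77
eef_pos: [0.6081, 0.001, 0.2308]
tcp_rot: [0.994, -0.109, -0.0, -0.0]
contact_force: [-0.6, -0.5, 0.8]
opening: 0.995
finger_force: 0.0
```

```bash
python3 - <<'E'
from h import *
import pickle
s=get_state();im=read_camera("wrist")[:,:,::-1];print(s);pickle.dump(s,open("w1.pkl","wb"))
cv2.imwrite("pics/w1.png",im)
E
```

```text
{'time': 1.7667, 'qpos': array([-1.64969944e-01,  1.41866767e-01,  1.74727121e+00, -3.10820271e-05,
        1.25338525e+00,  1.62492138e+00]), 'dq': array([ 0.63357871,  0.70380298, -0.77741774, -0.00686383,  0.05934461,
        1.25193098]), 'joint_efforts': array([ -0.69594858, -37.46107578, -26.35745823,   0.107272  ,
         0.04545654,  -0.64603843]), 'eef_pos': array([0.60811895, 0.00103983, 0.23079676]), 'tcp_rot': array([ 9.94006094e-01, -1.09323682e-01, -4.65392551e-04, -1.10345046e-05]), 'contact_force': array([-0.56734162, -0.5055241 ,  0.8171644 ]), 'wrist_torque': array([ 0.00431371, -0.06073554,  0.01263827]), 'finger_force': 0.0, 'opening': 0.9946078562509854}
```

View pics/w1.png

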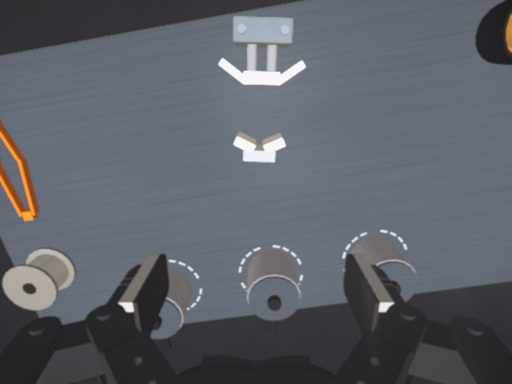

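The clamp is nearly square to the wrist view: block top around (263,30), jaw from (220,62) to (305,65), vee lips near (240,140) and (280,140). The pot tops are at (155,320), (274,300) and (395,285).

```bash
python3 - <<'E'
from h import *
import pickle
s=pickle.load(open("w1.pkl","rb"));im=cv2.imread("pics/w1.png");c=cam("wrist",s)
a=-np.radians(12.5);
# residual after settling irrelevant: picture paired with s
wm=(im.min(2)>200).astype(np.uint8);wm[200:]=0;wm[:,:200]=0;wm[:,320:]=0
n,l,st,ce=cv2.connectedComponentsWithStats(wm)
for i in range(1,n):
    if st[i,4]>20:
        k=cv2.findContours((l==i).astype(np.uint8),0,2)[0][0];b=cv2.approxPolyDP(k,2,True)[:,0]
        print(st[i],ce[i].round(1),b.tolist())
cv2.imwrite("pics/w1c.png",cv2.resize(im[0:180,200:330],None,fx=4.4,fy=3.3*4/3.3,interpolation=2)[:600])
cv2.imwrite("pics/w1c.png",cv2.resize(im[5:175,205:320],None,fx=3.5,fy=3.5,interpolation=2))
E
```

```text
[219  58  87  27 981] [261.3  74.1] [[219, 62], [220, 66], [242, 83], [280, 84], [305, 66], [300, 61], [281, 74], [253, 70], [241, 73], [224, 59]]
[234 137  52  25 718] [259.  149.8] [[234, 141], [236, 146], [244, 150], [244, 160], [274, 161], [274, 151], [285, 145], [282, 138], [265, 144], [263, 151], [255, 151], [255, 145], [239, 137]]
```

View pics/w1c.png

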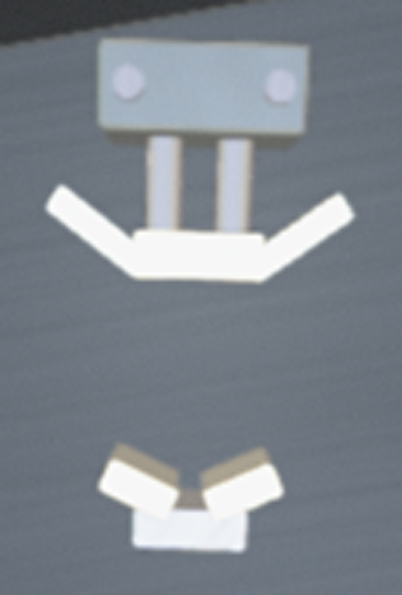

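The crop shows the jaw front edge from (137,278) to (263,281), block corners at (100,40), (308,47), (303,133) and (98,128), lips at (113,458) and (267,462), and the vee back from (133,548) to (245,550).

```bash
python3 - <<'E'
from h import *
import pickle
s=pickle.load(open("w1.pkl","rb"));im=cv2.imread("pics/w1.png");c=cam("wrist",s)
f=lambda a:np.array(a,float)/3.5+[205,5]-.36
B=ray(c,f([(100,40),(308,47),(303,131),(98,127)]),.052)
J=ray(c,f([(137,278),(263,281)]),.049);L=ray(c,f([(113,458),(267,462)]),.05);V=ray(c,f([(133,548),(245,550)]),.05);E=ray(c,f([(47,207),(353,213)]),.049)
for n,p in(("blk back",B[[0,1]]),("blk front",B[[3,2]]),("jaw",J),("lips",L),("veeback",V),("jawends",E)):
    d=p[0]-p[1];print(n,p.mean(0).round(4),"w",np.linalg.norm(d).round(4),"yaw",np.degrees(np.arctan2(-d[0],d[1])).round(1))
a=np.radians(-12.5);X=np.array([np.cos(a),np.sin(a)])
print("seat from:",(B.mean(0)-.075*X).round(4),(J.mean(0)-.027*X).round(4),(V.mean(0)+.052*X).round(4),(L.mean(0)+.025*X).round(4))
d=B[:2].mean(0)-V.mean(0);print("axis yaw",np.degrees(np.arctan2(d[1],d[0])))
k=[(274,303),(157,322),(394,288)];print("knobs",ray(c,k,.082).round(4))
print(s["eef_pos"],R.from_quat(s["tcp_rot"]).as_matrix()[:2,0])
E
```

```text
blk back [ 0.7462 -0.0372] w 0.0545 yaw -14.3
blk front [ 0.7265 -0.032 ] w 0.0549 yaw -13.6
jaw [ 0.6893 -0.0239] w 0.0355 yaw -13.9
lips [ 0.6405 -0.0103] w 0.0457 yaw -14.0
veeback [ 0.6142 -0.0042] w 0.0341 yaw -13.6
jawends [ 0.707  -0.0278] w 0.0846 yaw -13.6
seat from: [ 0.6631 -0.0184] [ 0.6629 -0.018 ] [ 0.665  -0.0154] [ 0.6649 -0.0157]
axis yaw -14.053227930093824
knobs [[ 0.4575  0.0127]
 [ 0.4609  0.1508]
 [ 0.4483 -0.1216]]
[0.60811895 0.00103983 0.23079676] [ 0.97609623 -0.2173368 ]
```

Call:
move_arm(
  moves=[
    [1,[-0.02,0.001,0.005],[0,0,0.012]],
    [1,[-0.02,0.001,0.005],[0,0,0.012]],
    [1,[-0.02,0.001,0.005],[0,0,0]],
    [1,[-0.02,0.001,0.005],[0,0,0]],
    [1,[-0.01,0,0.005],[0,0,0]],
    [1,[0,0,0],[0,0,0]],
    [1,[0,0,0],[0,0,0]],
    [1,[0,0,0],[0,0,0]],
    [1,[0,0,0],[0,0,0]],
    [1,[0,0,0],[0,0,0]],
  ],
)

```text
time: 2.65
eef_pos: [0.5201, 0.0155, 0.2068]
tcp_rot: [0.993, -0.12, 0.0, 0.0]
contact_force: [-0.4, -0.4, 0.3]
opening: 1.0
finger_force: 0.0
```

```bash
python3 - <<'E'
from h import *
import pickle
s=get_state();im=np.ascontiguousarray(read_camera("wrist")[:,:,::-1]);pickle.dump(s,open("w2.pkl","wb"))
cv2.imwrite("pics/w2.png",im);c=cam("wrist",s);print(s["eef_pos"],R.from_quat(s["tcp_rot"]).as_matrix().round(4).tolist(),s["contact_force"])
cv2.imwrite("pics/w2v.png",cv2.resize(im,(768,576),interpolation=2))
E
```

```text
[0.52005563 0.01552581 0.20677135] [[0.971, -0.2391, 0.0009], [-0.2391, -0.971, -0.0002], [0.0009, -0.0, -1.0]] [-0.42832336 -0.40142104  0.29399761]
```

View pics/w2v.png

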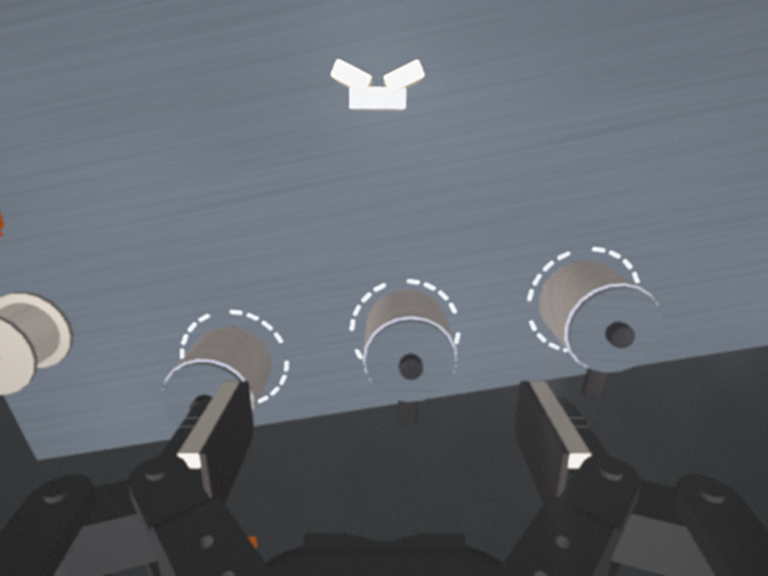

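At rest the view shows the knobs at about (204,405), (411,367) and (620,335). The vee's back edge runs from (349,109) to (406,110), with tips at (337,60) and (419,60).

```bash
python3 - <<'E'
from h import *
import pickle
s=pickle.load(open("w2.pkl","rb"));c=cam("wrist",s)
f=lambda a:np.array(a,float)/1.5-.17
print("knobs L M R",ray(c,f([(203,403),(411,367),(620,335)]),.082).round(4).tolist())
V=ray(c,f([(349,109),(406,110)]),.05);L=ray(c,f([(337,60),(419,60)]),.05);a=np.radians(-13.8);X=np.array([np.cos(a),np.sin(a)])
print("vee",V.mean(0),L.mean(0),"seat",V.mean(0)+.052*X)
# middle pot in the frontal cameras: seat candidates in top image
t=cam("top");print(proj(t,[[.664,-.017,.05],[.4575,.0127,.082]]))
# lid circle rim middle pot: bottom ring mark circle fit
im=cv2.imread("pics/w2.png");m=(im.min(2)>170).astype(np.uint8)
for n,(x0,x1,y0,y1) in dict(L=(115,196,203,272),M=(230,308,184,245),R=(348,430,163,236)).items():
    y,x=np.nonzero(m[y0:y1,x0:x1]);P=ray(c,np.c_[x+x0,y+y0],.012)
    from scipy.optimize import least_squares
    r=least_squares(lambda q:np.hypot(*(P-q[:2]).T)-.0415,P.mean(0),loss="soft_l1",f_scale=.001);print(n,"ring",r.x.round(4))
E
```

```text
knobs L M R [[0.4629, 0.1526], [0.4561, 0.0126], [0.4468, -0.1201]]
vee [ 0.6129866  -0.00415093] [ 0.63901509 -0.01098807] seat [ 0.66348558 -0.01655467]
[[268.06458812 147.8852457 ]
 [260.50109644 212.65305066]]
L ring [0.4595 0.1539]
M ring [0.4501 0.0149]
R ring [ 0.4423 -0.1242]
```

Call:
move_arm(
  moves=[
    [1,[-0.016,0.0045,0.02],[0,0,0]],
    [1,[-0.016,0.0045,0.02],[0,0,0]],
    [1,[-0.016,0.0045,0.02],[0,0,0]],
    [1,[-0.0145,0.0045,0.02],[0,0,0]],
    [1,[0,0,0.02],[0,0,0]],
    [1,[0,0,0.025],[0,0,0]],
    [1,[0,0,0.025],[0,0,0]],
    [1,[0,0,0.02],[0,0,0]],
    [1,[0,0,0.014],[0,0,0]],
    [1,[0,0,0],[0,0,0]],
  ],
)

```text
time: 3.53
eef_pos: [0.452, 0.0136, 0.0194]
tcp_rot: [0.993, -0.12, -0.003, -0.0]
contact_force: [0.4, 0.4, -0.2]
opening: 1.002
finger_force: 0.0
```

Call:
move_arm(
  moves=[
    [1,[0,0,0],[0,0,0]],
    [1,[0,0.002,0],[0,0,0]],
    [1,[0,0.002,0],[0,0,0]],
    [1,[0,0.002,0],[0,0,0]],
    [1,[0,0.0015,0],[0,0,0]],
    [1,[0,0.0015,0],[0,0,0]],
    [1,[0,0.0015,0],[0,0,0]],
    [1,[0,0.0015,0],[0,0,0]],
    [1,[0,0.0015,0],[0,0,0]],
    [1,[0,0.0015,0],[0,0,0]],
  ],
)

```text
time: 4.37
eef_pos: [0.4512, -0.0011, 0.0228]
tcp_rot: [0.993, -0.121, 0.001, -0.0]
contact_force: [1.7, 3.7, 3.2]
opening: 1.002
finger_force: 1.9
```

Call:
move_arm(
  moves=[
    [1,[0,0.0003,0],[0,0,0]],
    [1,[0,0.0003,0],[0,0,0]],
    [1,[0,0.0003,0],[0,0,0]],
    [1,[0,0.0003,0],[0,0,0]],
    [1,[0,0.0003,0],[0,0,0]],
    [1,[0,0.0003,0],[0,0,0]],
    [1,[0,0.0003,0],[0,0,0]],
    [1,[0,0.0003,0],[0,0,0]],
    [1,[0,0.0003,0],[0,0,0]],
    [1,[0,0.0003,0],[0,0,0]],
  ],
)

```text
time: 5.2
eef_pos: [0.4499, -0.0042, 0.0223]
tcp_rot: [0.993, -0.12, -0.0, -0.0]
contact_force: [1.5, 4.4, 4.3]
opening: 1.002
finger_force: 2.2
```

```bash
python3 - <<'E'
from h import *
import pickle
s=get_state();print(s["contact_force"],s["wrist_torque"],s["finger_force"],s["eef_pos"])
im=np.ascontiguousarray(read_camera("wrist")[:,:,::-1])
s=get_state();print(s["contact_force"],s["finger_force"])
cv2.imwrite("pics/w3.png",im)
E
```

```text
[1.50508201 4.42582646 4.31035531] [ 0.77079219 -0.21047162  0.02148685] 2.242242591113097 [ 0.44991156 -0.00419546  0.02231337]
[1.80464649 3.80313819 2.99380662] 2.1439125806546144
```

View pics/w3.png

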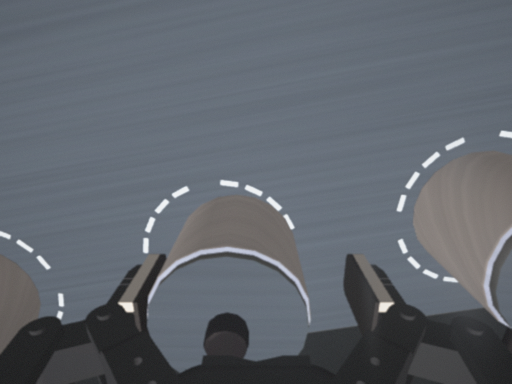

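The pot is against the left pad and has moved about 8 mm towards -y. I'll push it back and read the drag from that side.

Call:
move_arm(
  moves=[
    [1,[0,-0.006,0],[0,0,0]],
    [1,[0,-0.006,0],[0,0,0]],
    [1,[0,-0.003,0],[0,0,0]],
    [1,[0,-0.002,0],[0,0,0]],
    [1,[0,-0.002,0],[0,0,0]],
    [1,[0,-0.002,0],[0,0,0]],
    [1,[0,-0.002,0],[0,0,0]],
    [1,[0,-0.002,0],[0,0,0]],
    [1,[0,-0.0015,0],[0,0,0]],
    [1,[0,-0.0015,0],[0,0,0]],
  ],
)

```text
time: 6.08
eef_pos: [0.4566, 0.023, 0.0223]
tcp_rot: [0.993, -0.12, -0.0, 0.0]
contact_force: [-1.5, -2.0, -0.6]
opening: 1.001
finger_force: 0.9
```

```bash
python3 - <<'E'
from h import *
import pickle
s=get_state();print(s["contact_force"],s["wrist_torque"],s["finger_force"],s["eef_pos"])
im=np.ascontiguousarray(read_camera("top")[:,:,::-1]);cv2.imwrite("pics/t4.png",im)
im=np.ascontiguousarray(read_camera("wrist")[:,:,::-1]);cv2.imwrite("pics/w4.png",im)
for i in range(4): read_camera("scene");s=get_state();print(s["contact_force"],s["finger_force"])
# find knob (dark disc) + ring of middle pot in the wrist view
hs=im.max(2);m=((hs<70)).astype(np.uint8)[230:375,170:340]
n,l,st,ce=cv2.connectedComponentsWithStats(m);print([(st[i].tolist(),(ce[i]+[170,230]).round(1).tolist()) for i in range(1,n) if st[i,4]>200])
c=cam("wrist",s)
w=(im.min(2)>185).astype(np.uint8)[160:260,130:330];y,x=np.nonzero(w);P=ray(c,np.c_[x+130,y+160],.012)
print(len(P),P.min(0),P.max(0))
E
```

```text
[-1.48010625 -1.95858339 -0.60962055] [-0.22656525  0.09516362  0.04234136] 0.8713409956544638 [0.45655602 0.02300056 0.02226503]
[ 0.82449677 -0.90912939 -0.76621706] 0.4629130521789193
[-0.65451675 -0.97514593 -0.73831016] 0.37720028311014175
[-0.2928414   0.10764485  0.24756034] 0.2955643739551306
[ 0.03559618 -0.85179074 -0.62060285] 0.24863099679350853
[([0, 83, 170, 62, 4313], [260.2, 354.5])]
740 [ 0.43889864 -0.02149309] [0.49267048 0.05642784]
```

Call:
move_arm(
  moves=[
    [1,[0,-0.0005,0],[0,0,0]],
    [1,[0,-0.0005,0],[0,0,0]],
    [1,[0,-0.0005,0],[0,0,0]],
    [1,[0,-0.0005,0],[0,0,0]],
    [1,[0,-0.0005,0],[0,0,0]],
    [1,[0,-0.0005,0],[0,0,0]],
    [1,[0,-0.0005,0],[0,0,0]],
    [1,[0,-0.0005,0],[0,0,0]],
    [1,[0,-0.0005,0],[0,0,0]],
    [1,[0,-0.0005,0],[0,0,0]],
  ],
)

```text
time: 7.22
eef_pos: [0.4578, 0.0279, 0.0223]
tcp_rot: [0.993, -0.12, -0.0, 0.0]
contact_force: [0.2, -2.5, 0.3]
opening: 0.996
finger_force: 1.0
```

```bash
python3 - <<'E'
from h import *
for i in range(3): s=get_state();print(s["contact_force"],s["wrist_torque"],s["finger_force"],s["eef_pos"]);read_camera("top")
E
```

```text
[ 0.18351899 -2.52222668  0.27994052] [-0.30964269  0.02028253 -0.00340848] 0.9842943772673607 [0.45782703 0.02790048 0.02233499]
[ 0.20939169 -1.75286414  1.07154533] [-0.24360849  0.10753477  0.03805508] 0.8896778337657452 [0.45785865 0.02797614 0.02234615]
[-0.22533929 -1.50149195 -0.52854509] [-0.2717212   0.00516542  0.00295153] 0.8065355010330677 [0.45784491 0.02796277 0.02232985]
```

Call:
move_arm(
  moves=[
    [1,[0,0.006,0],[0,0,0]],
    [1,[0,0.006,0],[0,0,0]],
    [1,[0,0.004,0],[0,0,0]],
    [1,[0,0.002,0],[0,0,0]],
    [1,[0,0.002,0],[0,0,0]],
    [1,[0,0.0015,0],[0,0,0]],
    [1,[0,0.0015,0],[0,0,0]],
    [1,[0,0.001,0],[0,0,0]],
    [1,[0,0.001,0],[0,0,0]],
    [1,[0,0.001,0],[0,0,0]],
  ],
)

```text
time: 8.2
eef_pos: [0.4517, 0.0027, 0.0224]
tcp_rot: [0.993, -0.12, 0.0, -0.0]
contact_force: [-0.1, 1.3, 0.3]
opening: 0.999
finger_force: 1.1
```

```bash
python3 - <<'E'
from h import *
for i in range(2): s=get_state();print(s["contact_force"],s["wrist_torque"],s["finger_force"],s["eef_pos"]);read_camera("top")
E
```

```text
[-0.09036206  1.29913673  0.27057447] [ 0.3115353  -0.09794024  0.04457996] 1.1031855829060078 [0.45166186 0.00272853 0.02237577]
[0.55778372 1.66548338 0.57884187] [ 0.27207578 -0.04334838  0.01312983] 0.9781563095748425 [0.45160693 0.00259217 0.02234854]
```

Call:
move_arm(
  moves=[
    [1,[0,-0.005,0],[0,0,0]],
    [1,[0,-0.005,0],[0,0,0]],
    [1,[0,0,-0.01],[0,0,0]],
    [1,[0,0,-0.02],[0,0,0]],
    [1,[0,0,-0.03],[0,0,0]],
    [1,[0,0.005,-0.03],[0,0,0]],
    [1,[0.006,0.036,0],[0,0,0]],
    [1,[0.006,0.036,0],[0,0,0]],
    [1,[0.006,0.036,0],[0,0,0]],
    [1,[0.004,0.019,0],[0,0,0]],
  ],
)

```text
time: 9.13
eef_pos: [0.444, -0.124, 0.1139]
tcp_rot: [0.993, -0.121, 0.001, 0.001]
contact_force: [-0.3, 0.2, 1.0]
opening: 0.996
finger_force: 0.0
```

Call:
move_arm(
  moves=[
    [1,[0,0,0],[0,0,0]],
    [1,[0,0,0.005],[0,0,0]],
    [1,[0,0,0.02],[0,0,0]],
    [1,[0,0,0.025],[0,0,0]],
    [1,[0,0,0.02],[0,0,0]],
    [1,[0,0,0.015],[0,0,0]],
    [1,[0,0,0.005],[0,0,0]],
    [1,[0,0,0],[0,0,0]],
    [1,[0,0,0],[0,0,0]],
    [1,[0,0,0],[0,0,0]],
  ],
)

```text
time: 9.97
eef_pos: [0.4448, -0.1211, 0.0234]
tcp_rot: [0.993, -0.12, 0.001, 0.0]
contact_force: [0.2, 0.3, -0.5]
opening: 0.998
finger_force: 0.0
```

Call:
move_arm(
  moves=[
    [1,[0,0.002,0],[0,0,0]],
    [1,[0,0.002,0],[0,0,0]],
    [1,[0,0.002,0],[0,0,0]],
    [1,[0,0.0015,0],[0,0,0]],
    [1,[0,0.0015,0],[0,0,0]],
    [1,[0,0.0015,0],[0,0,0]],
    [1,[0,0.0015,0],[0,0,0]],
    [1,[0,0.0015,0],[0,0,0]],
    [1,[0,0.0015,0],[0,0,0]],
    [1,[0,0.0015,0],[0,0,0]],
  ],
)

```text
time: 10.8
eef_pos: [0.44, -0.1371, 0.0224]
tcp_rot: [0.993, -0.12, 0.0, -0.0]
contact_force: [0.2, 2.7, 1.8]
opening: 0.998
finger_force: 1.4
```

```bash
python3 - <<'E'
from h import *
for i in range(2): s=get_state();print(s["contact_force"],s["wrist_torque"],s["finger_force"],s["eef_pos"]);read_camera("top")
E
```

```text
[0.19629832 2.69787361 1.80082518] [ 0.4268923  -0.13602958  0.0103752 ] 1.3504265630447776 [ 0.43999387 -0.13707901  0.02242947]
[0.91423725 2.37592356 0.973984  ] [ 0.43258672 -0.06833068 -0.00458487] 1.172673711553216 [ 0.4399274  -0.1373026   0.02240432]
```

Call:
move_arm(
  moves=[
    [1,[0,-0.006,0],[0,0,0]],
    [1,[0,-0.006,0],[0,0,0]],
    [1,[0,-0.003,0],[0,0,0]],
    [1,[0,-0.002,0],[0,0,0]],
    [1,[0,-0.002,0],[0,0,0]],
    [1,[0,-0.002,0],[0,0,0]],
    [1,[0,-0.0015,0],[0,0,0]],
    [1,[0,-0.0015,0],[0,0,0]],
    [1,[0,-0.0015,0],[0,0,0]],
    [1,[0,-0.0015,0],[0,0,0]],
  ],
)

```text
time: 11.73
eef_pos: [0.4464, -0.111, 0.0223]
tcp_rot: [0.993, -0.12, 0.0, 0.0]
contact_force: [-0.8, -1.3, 0.3]
opening: 0.999
finger_force: 0.8
```

```bash
python3 - <<'E'
from h import *
for i in range(2): s=get_state();print(s["contact_force"],s["wrist_torque"],s["finger_force"],s["eef_pos"]);read_camera("top")
E
```

```text
[-0.75582248 -1.25163038  0.2553571 ] [-0.26370772  0.10423506  0.00050023] 0.8178633637726307 [ 0.44636119 -0.11100804  0.0223472 ]
[-0.58603451 -0.93284898  0.30757822] [-0.17125895  0.08065384  0.03199553] 0.6631821440532804 [ 0.44634578 -0.11075246  0.02231544]
```

Call:
move_arm(
  moves=[
    [1,[0,0.004,0],[0,0,0]],
    [1,[0,0.004,0],[0,0,0]],
    [1,[0,0,-0.01],[0,0,0]],
    [1,[0,0,-0.02],[0,0,0]],
    [1,[0,0,-0.03],[0,0,0]],
    [1,[0,0,-0.03],[0,0,0]],
    [1,[-0.007,-0.038,0],[0,0,0]],
    [1,[-0.007,-0.038,0],[0,0,0]],
    [1,[-0.007,-0.038,0],[0,0,0]],
    [1,[-0.007,-0.038,0],[0,0,0]],
  ],
)

```text
time: 12.67
eef_pos: [0.4538, 0.0368, 0.1137]
tcp_rot: [0.993, -0.121, 0.001, -0.0]
contact_force: [0.6, 0.5, -0.4]
opening: 1.002
finger_force: 0.0
```

Call:
move_arm(
  moves=[
    [1,[-0.007,-0.038,0],[0,0,0]],
    [1,[-0.007,-0.038,0],[0,0,0]],
    [1,[-0.008,-0.04,0],[0,0,0]],
    [1,[0,0,0],[0,0,0]],
    [1,[0,0,0.015],[0,0,0]],
    [1,[0,0,0.025],[0,0,0]],
    [1,[0,0,0.025],[0,0,0]],
    [1,[0,0,0.015],[0,0,0]],
    [1,[0,0,0.01],[0,0,0]],
    [1,[0,0,0],[0,0,0]],
  ],
)

```text
time: 13.5
eef_pos: [0.4583, 0.153, 0.0206]
tcp_rot: [0.993, -0.121, -0.002, 0.0]
contact_force: [-0.6, -0.2, 0.7]
opening: 1.001
finger_force: 0.0
```

Call:
move_arm(
  moves=[
    [1,[0,0,0],[0,0,0]],
    [1,[0,0,0],[0,0,0]],
    [1,[0,0,0],[0,0,0]],
    [1,[0,0.003,0],[0,0,0]],
    [1,[0,0.003,0],[0,0,0]],
    [1,[0,0.003,0],[0,0,0]],
    [1,[0,0.002,0],[0,0,0]],
    [1,[0,0.002,0],[0,0,0]],
    [1,[0,0.002,0],[0,0,0]],
    [1,[0,0.002,0],[0,0,0]],
  ],
)

```text
time: 14.33
eef_pos: [0.4566, 0.1377, 0.023]
tcp_rot: [0.993, -0.121, 0.001, -0.001]
contact_force: [1.7, 5.3, 1.7]
opening: 1.0
finger_force: 2.8
```

```bash
python3 - <<'E'
from h import *
for i in range(2): s=get_state();print(s["contact_force"],s["wrist_torque"],s["finger_force"],s["eef_pos"]);read_camera("top")
E
```

```text
[1.72184808 5.31631019 1.6955509 ] [ 0.87800347 -0.10086009 -0.02321143] 2.8352168017227086 [0.45662694 0.1377339  0.02303207]
[-0.0469567   4.92919189  2.23154261] [ 0.73383162 -0.12352465 -0.0033241 ] 2.3269389619872527 [0.45656059 0.13740709 0.02302097]
```

The left pot drags with about 5.3 N, the other two with about 1.5–2 N, so it's the full one. I'll centre on it and grip.

Call:
move_arm(
  moves=[
    [1,[0,-0.005,0],[0,0,0]],
    [1,[0,-0.005,0],[0,0,0]],
    [1,[0,0,0],[0,0,0]],
    [1,[0,0,0],[0,0,0]],
    [1,[0,0,0],[0,0,0]],
    [0.8,[0,0,0],[0,0,0]],
    [0,[0,0,0],[0,0,0]],
    [0,[0,0,0],[0,0,0]],
    [0,[0,0,0],[0,0,0]],
    [0,[0,0,0],[0,0,0]],
  ],
  grip_force=30,
)

```text
time: 15.27
eef_pos: [0.4585, 0.1472, 0.0227]
tcp_rot: [0.993, -0.121, 0.0, -0.001]
contact_force: [-0.4, 4.3, 3.0]
opening: 0.741
finger_force: 34.3
```

```bash
python3 - <<'E'
from h import *
for i in range(2): s=get_state();print(s["contact_force"],s["wrist_torque"],s["finger_force"],s["opening"],s["eef_pos"]);read_camera("top")
s=get_state();cv2.imwrite("pics/w5.png",read_camera("wrist")[:,:,::-1])
E
```

```text
[-0.44213546  4.25378346  2.9865651 ] [ 0.71209628  0.10404407 -0.11866258] 34.34734046459198 0.7410714544622972 [0.45849408 0.14717181 0.02271425]
[-0.78925404  4.48009854  3.85217607] [ 0.79737061  0.1334369  -0.1437391 ] 34.37756225466728 0.7462512983878016 [0.45851733 0.14715641 0.02273246]
```

View pics/w5.png

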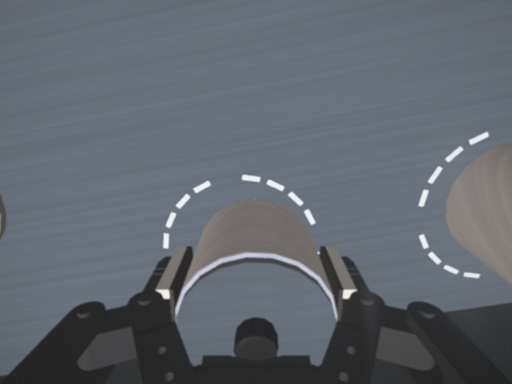

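The pot sits centred between the pads, knob at (256,338). I'll work out its offset in the tool frame.

```bash
python3 - <<'E'
from h import *
s=get_state();c=cam("wrist",s);r=R.from_quat(s["tcp_rot"]).as_matrix()[:2,:2]
im=cv2.imread("pics/w5.png");
k=ray(c,[(256.5,333)],.081);print("knob",k,"in tool",(k-s["eef_pos"][:2])@r)
# base front arc of body at plate, top ~ (256,200): front point of base circle
f=ray(c,[(256,200)],.012);print("base far edge minus radius, tool",(f-s["eef_pos"][:2])@r-[.032,0])
f=ray(c,[(256,254)],.068);print("body top far edge",(f-s["eef_pos"][:2])@r-[.032,0])
X=np.array([.971,-.2385]);Y=-np.array([-.2385,-.971]);d=s["eef_pos"][:2]-[.6635,-.0166];print("tcp in seat",d@X,d@Y)
# seat from w1 re-eval with only same camera
E
```

```text
knob [[0.46311    0.14484164]] in tool [[0.00502374 0.0011676 ]]
base far edge minus radius, tool [[-0.00453318  0.00091863]]
body top far edge [[-0.00400615  0.00098414]]
tcp in seat -0.2381044324064498 0.11013908907290948
```

Call:
move_arm(
  moves=[
    [0,[0.006,0,0],[0,0,0]],
    [0,[0.012,0,0],[0,0,0]],
    [0,[0.012,0,0],[0,0,0]],
    [0,[0.012,0,0],[0,0,0]],
    [0,[0.012,0,0],[0,0,0]],
    [0,[0.012,0,0],[0,0,0]],
    [0,[0.012,0,0],[0,0,0]],
    [0,[0.012,0,0],[0,0,0]],
    [0,[0.012,0,0],[0,0,0]],
    [0,[0.012,0,0],[0,0,0]],
  ],
)

```text
time: 16.25
eef_pos: [0.5642, 0.1201, 0.0227]
tcp_rot: [0.993, -0.12, -0.008, 0.001]
contact_force: [-16.4, 4.5, 17.7]
opening: 0.744
finger_force: 32.3
```

Call:
move_arm(
  moves=[
    [0,[0.012,0,-0.0003],[0,0,0]],
    [0,[0.012,0,0],[0,0,0]],
    [0,[0.012,0,0],[0,0,0]],
    [0,[0.012,0,0],[0,0,0]],
    [0,[0.012,0,0],[0,0,0]],
    [0,[0.012,0,0],[0,0,0]],
    [0,[0.012,0,0],[0,0,0]],
    [0,[0.01,0,0],[0,0,0]],
    [0,[0,0,0],[0,0,0]],
    [0,[0,0,0],[0,0,0]],
  ],
)

```text
time: 17.08
eef_pos: [0.66, 0.0963, 0.0226]
tcp_rot: [0.993, -0.12, -0.001, 0.001]
contact_force: [-1.8, 1.0, 3.9]
opening: 0.74
finger_force: 35.8
```

```bash
python3 - <<'E'
from h import *
s=get_state();X=np.array([.971,-.2385]);Y=np.array([.2385,.971]);d=s["eef_pos"][:2]-[.6635,-.0166];print("tcp in seat",d@X,d@Y,s["contact_force"],s["eef_pos"],R.from_quat(s["tcp_rot"]).as_matrix().round(3).tolist())
cv2.imwrite("pics/t6.png",read_camera("top")[:,:,::-1])
cv2.imwrite("pics/s6.png",read_camera("scene")[:,:,::-1])
im=read_camera("wrist")[:,:,::-1];cv2.imwrite("pics/w6.png",im)
a=cv2.resize(cv2.imread("pics/s6.png")[150:320,140:340],None,fx=2,fy=2,interpolation=2)
b=cv2.resize(im,None,fx=.78,fy=.78,interpolation=3)
h=max(a.shape[0],b.shape[0]);o=np.zeros((h,a.shape[1]+b.shape[1],3),np.uint8);o[:a.shape[0],:a.shape[1]]=a;o[:b.shape[0],a.shape[1]:]=b
print(o.shape);cv2.imwrite("pics/c6.png",o)
E
```

```text
tcp in seat -0.030349272215323703 0.10878307139883635 [-1.82673449  0.9817664   3.8673955 ] [0.65997464 0.09629791 0.02258847] [[0.971, -0.238, -0.001], [-0.238, -0.971, -0.002], [-0.001, 0.002, -1.0]]
(340, 799, 3)
```

View pics/c6.png

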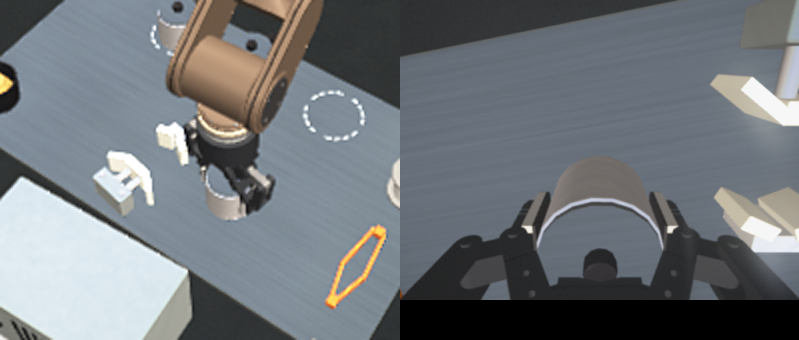

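The pot is off the vee side, with its ring mark empty behind it. On the right the wrist view shows the jaw's near flank and the left lip. I'll measure the flank corners at (742,80) and (777,122), and the pot's far edges at (600,156) and (600,199).

```bash
python3 - <<'E'
from h import *
s=get_state();c=cam("wrist",s);S=np.array([.6635,-.0166]);A=np.array([[.971,-.2385],[.2385,.971]]).T
f=lambda u,v:((u-400)/.78,v/.78)
for n,p,z in(("flank end",f(742,80),.049),("flat corner",f(777,122),.049),("pot base far",f(600,156),.012),("pot top far",f(600,200),.068)):
    print(n,p,((ray(c,[p],z)-S)@A).round(4))
im=cv2.imread("pics/w6.png")
m=(im.min(2)>225).astype(np.uint8)
for k in cv2.findContours(m,0,2)[0]:
    if cv2.contourArea(k)>60:
        a=cv2.approxPolyDP(k,2,True)[:,0];print(a.tolist(),((ray(c,a,.0495)-S)@A*1e3).round(1).tolist())
E
```

```text
flank end (438.46153846153845, 102.56410256410255) [[0.0486 0.0422]]
flat corner (483.3333333333333, 156.4102564102564) [[0.0288 0.0213]]
pot base far (256.4102564102564, 200.0) [[-0.0028  0.1076]]
pot top far (256.4102564102564, 256.4102564102564) [[-0.0032  0.1078]]
[[438, 292], [457, 302], [451, 317], [455, 322], [511, 322], [511, 293], [507, 295], [510, 307], [508, 309], [503, 303], [484, 304], [487, 294], [451, 278]] [[-32.3, 27.1], [-37.7, 17.6], [-46.0, 18.5], [-48.8, 16.1], [-48.8, -9.7], [-32.9, -5.4], [-33.9, -3.9], [-40.4, -7.0], [-41.5, -6.4], [-38.3, -3.3], [-38.8, 5.2], [-33.4, 5.1], [-25.1, 22.9]]
[[438, 115], [488, 158], [511, 160], [510, 130], [501, 130], [496, 137], [452, 99]] [[44.2, 41.9], [28.3, 19.8], [27.5, 10.8], [38.8, 14.3], [38.8, 17.6], [36.3, 18.8], [49.8, 37.9]]
```

Call:
move_arm(
  moves=[
    [0,[0.011,0,0],[0,0,0]],
    [0,[0.011,0,0],[0,0,0]],
    [0,[0.011,0,0],[0,0,0]],
    [0,[0.011,0,0],[0,0,0]],
    [0,[0,0,0],[0,0,0]],
    [0,[0,0.008,0],[0,0,0]],
    [0,[0,0.01,0],[0,0,0]],
    [0,[0,0.01,0],[0,0,0]],
    [0,[0,0.01,0],[0,0,0]],
    [0,[0,0.01,0],[0,0,0]],
  ],
)

```text
time: 18.07
eef_pos: [0.692, 0.0412, 0.0226]
tcp_rot: [0.993, -0.12, 0.002, -0.001]
contact_force: [1.7, 6.3, 2.1]
opening: 0.742
finger_force: 36.1
```

Call:
move_arm(
  moves=[
    [0,[0,0.006,0],[0,0,0]],
    [0,[0,0.006,0],[0,0,0]],
    [0,[0,0.006,0],[0,0,0]],
    [0,[0,0.006,0],[0,0,0]],
    [0,[0,0.006,0],[0,0,0]],
    [0,[0,0,0],[0,0,0]],
    [0,[0,0,0],[0,0,0]],
    [0,[0,0,0],[0,0,0]],
    [0,[0,0,0],[0,0,0]],
    [0,[0,0,0],[0,0,0]],
  ],
)

```text
time: 18.9
eef_pos: [0.683, 0.0142, 0.0226]
tcp_rot: [0.993, -0.12, -0.001, -0.002]
contact_force: [-3.6, 10.6, 6.0]
opening: 0.741
finger_force: 36.4
```

```bash
cat > st.py <<'E'
from h import *
s=get_state();X=np.array([.971,-.2385]);Y=np.array([.2385,.971]);d=s["eef_pos"][:2]-[.6635,-.0166];f=s["contact_force"]
print("tcp in seat",(d@X).round(4),(d@Y).round(4),"F seat",f[:2]@X,f[:2]@Y,f[2],"z",s["eef_pos"][2],"tz",R.from_quat(s["tcp_rot"]).as_matrix()[:,2].round(4),s["opening"],s["finger_force"])
im=np.ascontiguousarray(read_camera("wrist")[:,:,::-1]);cv2.imwrite("pics/w_%05d.png"%int(s["time"]*100),im)
c=cam("wrist",s);S=np.array([.6635,-.0166]);A=np.array([[.971,-.2385],[.2385,.971]]).T
m=(im.min(2)>225).astype(np.uint8)
for k in cv2.findContours(m,0,2)[0]:
    if cv2.contourArea(k)>60:
        a=cv2.approxPolyDP(k,2,True)[:,0];print(a.tolist(),((ray(c,a,.0495)-S)@A*1e3).round(1).tolist())
E
python3 st.py
```

```text
tcp in seat 0.0116 0.0346 F seat -5.9786332927696675 9.402996267126387 6.047560679257017 z 0.022647075642781858 tz [-0.0022  0.0052 -1.    ] 0.7412332048626606 36.44143804907799
[[236, 201], [295, 239], [379, 240], [446, 203], [439, 190], [382, 223], [380, 215], [297, 215], [295, 222], [246, 189]] [[52.9, 41.5], [36.1, 17.3], [35.7, -17.6], [52.2, -42.0], [57.6, -38.1], [43.4, -17.8], [46.9, -16.5], [46.9, 17.0], [43.8, 17.6], [58.0, 37.4]]
```

The jaw is pushed back about 9 mm and reads square. The lag cost about 2 mm in x, so I'll add 4 mm and carry on along the passage.

Call:
move_arm(
  moves=[
    [0,[0.002,0,0],[0,0,0]],
    [0,[0.002,0.002,0],[0,0,0]],
    [0,[0,0.005,0],[0,0,0]],
    [0,[0,0.005,0],[0,0,0]],
    [0,[0,0.005,0],[0,0,0]],
    [0,[0,0.005,0],[0,0,0]],
    [0,[0,0.005,0],[0,0,0]],
    [0,[0,0.005,0],[0,0,0]],
    [0,[0,0,0],[0,0,0]],
    [0,[0,0,0],[0,0,0]],
  ],
)

```text
time: 19.78
eef_pos: [0.6776, -0.017, 0.0226]
tcp_rot: [0.993, -0.12, -0.004, -0.003]
contact_force: [-7.9, 12.3, 9.9]
opening: 0.738
finger_force: 36.6
```

```bash
python3 st.py
```

```text
tcp in seat 0.0138 0.0029 F seat -10.611635827482884 10.090886936107164 9.890408231160041 z 0.02262713687537208 tz [-0.0073  0.0067 -1.    ] 0.7381028813838091 36.57707780599594
[[156, 189], [218, 229], [307, 229], [368, 192], [360, 179], [306, 212], [304, 204], [219, 204], [217, 211], [166, 178], [163, 178]] [[60.3, 41.1], [43.0, 17.5], [43.1, -19.0], [59.2, -42.0], [64.5, -38.3], [50.6, -18.2], [54.1, -17.2], [54.0, 16.6], [51.0, 17.6], [64.8, 36.7], [64.8, 37.9]]
```

Call:
move_arm(
  moves=[
    [0,[0,0.002,0],[0,0,0]],
    [0,[-0.002,0,0],[0,0,0]],
    [0,[-0.003,0,0],[0,0,0]],
    [0,[-0.003,0,0],[0,0,0]],
    [0,[-0.003,0,0],[0,0,0]],
    [0,[-0.003,0,0],[0,0,0]],
    [0,[-0.003,0,0],[0,0,0]],
    [0,[-0.002,0,0],[0,0,0]],
    [0,[0,0,0],[0,0,0]],
    [0,[0,0,0],[0,0,0]],
  ],
)

```text
time: 20.67
eef_pos: [0.6676, -0.0195, 0.0233]
tcp_rot: [0.993, -0.121, 0.009, -0.0]
contact_force: [17.0, 2.9, -9.0]
opening: 0.74
finger_force: 35.8
```

```bash
python3 st.py
```

```text
tcp in seat 0.0047 -0.0018 F seat 15.800543942531942 6.884917699413144 -9.005184490959262 z 0.02334190925109403 tz [ 0.0182 -0.0013 -0.9998] 0.7399519077278485 35.776260048151016
[[145, 186], [206, 226], [294, 226], [355, 188], [345, 176], [295, 208], [292, 207], [291, 201], [208, 201], [205, 208], [154, 175]] [[51.3, 41.2], [33.9, 17.8], [33.9, -18.6], [50.3, -42.2], [55.3, -37.9], [41.8, -18.7], [42.3, -17.5], [44.9, -17.0], [44.9, 16.4], [41.9, 17.8], [55.8, 37.1]]
```

The tool is pulling up slightly, so I'll ease the push and press down a little before judging the seat.

Call:
move_arm(
  moves=[
    [0,[0.001,0,0.0005],[0,0,0]],
    [0,[0.001,0,0.0005],[0,0,0]],
    [0,[0.001,-0.001,0.0005],[0,0,0]],
    [0,[0,-0.001,0],[0,0,0]],
    [0,[0,0,0],[0,0,0]],
    [0,[0,0,0],[0,0,0]],
    [0,[0,0,0],[0,0,0]],
    [0,[0,0,0],[0,0,0]],
    [0,[0,0,0],[0,0,0]],
    [0,[0,0,0],[0,0,0]],
  ],
)

```text
time: 21.55
eef_pos: [0.6676, -0.0192, 0.0225]
tcp_rot: [0.993, -0.12, 0.004, 0.001]
contact_force: [6.2, -1.8, 0.9]
opening: 0.74
finger_force: 36.6
```

```bash
python3 st.py
```

```text
tcp in seat 0.0046 -0.0016 F seat 6.420655283534334 -0.30789326512506476 0.9242014425645229 z 0.022547316763348202 tz [ 0.0075 -0.003  -1.    ] 0.739803787687733 36.55650079250336
[[145, 188], [207, 228], [295, 228], [356, 191], [348, 177], [295, 211], [293, 203], [208, 203], [206, 210], [155, 177], [151, 178]] [[51.0, 41.2], [33.7, 17.7], [33.7, -18.5], [49.7, -42.0], [55.4, -38.3], [41.2, -18.2], [44.7, -17.3], [44.7, 16.7], [41.7, 17.7], [55.5, 36.8], [55.1, 38.4]]
```

Call:
move_arm(
  moves=[
    [0.78,[0,0,0],[0,0,0]],
    [0.8,[0,0,0],[0,0,0]],
    [0.9,[0,0,0],[0,0,0]],
    [1,[0,0,0],[0,0,0]],
    [1,[0,0,0],[0,0,0]],
    [1,[0,0,0],[0,0,0]],
    [1,[0,0,0],[0,0,0]],
    [1,[0,0,0],[0,0,0]],
    [1,[0,0,0],[0,0,0]],
    [1,[0,0,0],[0,0,0]],
  ],
)

```text
time: 22.43
eef_pos: [0.665, -0.0174, 0.0212]
tcp_rot: [0.993, -0.12, 0.0, 0.0]
contact_force: [-0.1, 0.8, 0.8]
opening: 1.002
finger_force: 0.0
```

```bash
python3 st.py
```

```text
tcp in seat 0.0017 -0.0004 F seat -0.3213670204492718 0.7532756838023856 0.8425228885100741 z 0.021190011833013413 tz [ 1.e-04 -0.e+00 -1.e+00] 1.0015774079349355 0.0
[[146, 182], [208, 223], [298, 224], [361, 185], [353, 172], [299, 206], [297, 199], [210, 198], [210, 204], [207, 205], [154, 171]] [[51.3, 41.0], [33.9, 18.0], [33.5, -18.3], [50.0, -41.9], [55.2, -38.3], [41.3, -18.4], [44.2, -17.5], [44.7, 16.7], [42.2, 16.8], [41.7, 18.0], [55.6, 37.4]]
```

Call:
move_arm(
  moves=[
    [1,[0,0,-0.01],[0,0,0]],
    [1,[0,0,-0.02],[0,0,0]],
    [1,[0,0,-0.03],[0,0,0]],
    [1,[0,0,-0.04],[0,0,0]],
    [1,[0,0,-0.04],[0,0,0]],
    [1,[0,0,-0.04],[0,0,0]],
    [1,[-0.02,0,-0.02],[0,0,0]],
    [1,[-0.03,0,0],[0,0,0]],
    [1,[0,0,0],[0,0,0]],
    [1,[0,0,0],[0,0,0]],
  ],
)

```text
time: 23.32
eef_pos: [0.6155, -0.0051, 0.222]
tcp_rot: [0.993, -0.12, 0.0, 0.0]
contact_force: [0.5, -0.2, -0.3]
opening: 1.003
finger_force: 0.0
```

```bash
python3 - <<'E'
from h import *
exec(open("st.py").read())
b=ray(c,[(0,0)],.05)
px=lambda x,y,z:proj(c,np.r_[S+np.linalg.inv(A.T)@[x,y],z])[0].round(1)
o=cv2.resize(im,(768,576),interpolation=2)
# expected outline of a seated pot's rim (z .068) in red, rings untouched
t=np.linspace(0,6.28,60);P=np.array([np.r_[S+A@[.032*np.cos(q),.032*np.sin(q)],.068] for q in t])
cv2.polylines(o,[(proj(c,P)*1.5).astype(np.int32)],True,(0,0,255),1);cv2.imwrite("pics/fin.png",o)
E
```

```text
tcp in seat -0.0494 -0.0003 F seat 0.5017771423574766 -0.049676593475746086 -0.27726802094890135 z 0.22198273736359495 tz [ 9.e-04 -2.e-04 -1.e+00] 1.0032890934739527 0.0
[[278, 149], [269, 154], [270, 164], [271, 159], [280, 155]] [[-26.9, -23.7], [-32.1, -14.6], [-42.6, -15.8], [-37.3, -16.7], [-33.1, -25.9]]
[[232, 147], [229, 155], [240, 160], [240, 170], [254, 171], [253, 161], [248, 160], [250, 156]] [[-24.8, 23.4], [-33.1, 26.7], [-38.4, 15.4], [-49.1, 15.6], [-50.2, 0.9], [-39.4, 1.9], [-38.4, 7.1], [-34.1, 5.0]]
[[211, 67], [232, 84], [240, 87], [274, 87], [299, 69], [295, 63], [276, 77], [246, 74], [235, 77], [216, 63]] [[51.2, 41.2], [36.1, 21.8], [33.4, 14.2], [33.4, -18.5], [49.5, -41.8], [54.7, -37.8], [42.4, -20.2], [45.0, 8.3], [42.4, 18.8], [54.7, 36.4]]
```

View pics/fin.png

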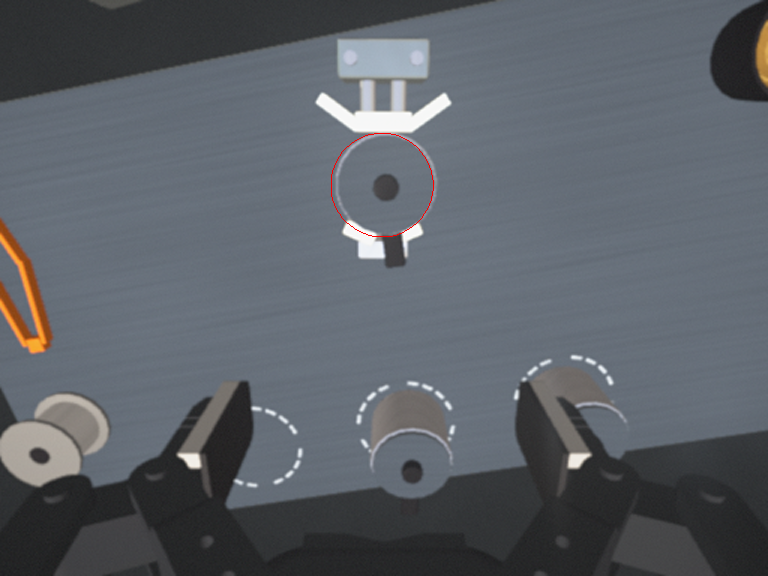

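The pot sits in the clamp between vee and jaw, matching the predicted rim (circle centre about (383,185)). The jaw is pressed back about 5–6 mm. The empty pots at (410,440) and (575,400) are still inside their rings, and nothing else has moved.

```bash
python3 -c "
from plant import *
print(sign_off())"
```

```text
the job is handed in; nothing more can be done
None
```

The full pot was the left one, dragging at about 5 N against about 2 N for the other two. It now sits in the vee with the jaw pressing on it, the gripper has let go, the empty pots are still inside their ring marks, and the job is handed in; the one doubt is a brief 9 N upward pull on the pot, about its weight, as it seated, which I eased at once, and I could not confirm it never left the plate.

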